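Tuck the rinse station's cover strip under its lapped plate and hold it down

TASK

The rinse station on the cupping counter is missing its cover strip: pick up the loose metal strip (its rib is the handle) and tuck its front edge about 20 mm under the free lip of the station's hinged plate, along the whole edge, without lifting that plate. Then press the strip down flat on the station floor against the sprung bar and finish while still holding it pressed there, so that a colleague can latch it; do not let go at the end. Leave the bowl, tumbler and sample tray where they are.

Things in the scene. Friction and masses are not known exactly. Their poses are not given: they have to be found in the camera images.
- mouth (a point): Point on the fixed rinse station's floor (12 mm above the counter), straight below the middle of the lapped plate's free lip. x points level in under the plate (the tucking direction), y along the lip, z up. The space under the lip is 16 mm high, 162 mm wide between cheeks, closed by a stop 36 mm in. The steel base is 190 mm wide, from 105 mm before the lip to 125 mm behind it.
- lap (a joint): Hinge of the lapped sheet-metal plate (190 mm wide, 122 mm deep, 3 mm thick, top 31 mm above the counter), along its far edge 122 mm behind the lip: 0 lying down, grows in rad as the lip is lifted (0.05 rad raises the lip 6 mm). Only its own weight holds it down (about 1.2 N at the lip).
- lift_bar (a joint): Sprung round steel bar in the station floor, 12 mm diameter, 100 mm long, parallel to the lip and 50 mm before it (x = -50 mm of point mouth). 0 when up, its top 5 mm above the floor; 0.005 m when pressed flush. It yields from 3.5 N, takes 7 N when flush: the strip's weight alone does not press it. Low latch posts (14 mm) stand at its sides, 162 mm apart.
- strip_grip (a point): Centre of the upright rib on the loose aluminium cover strip, 21 mm above its underside. Strip: flat plate 4 mm thick, 140 mm wide (y), 100 mm deep (x), about 0.2 kg. Rib: 10 mm thick (x), 70 mm long (y), top 38 mm above the underside. x points to the front edge, 70 mm from the rib; the rear edge is 30 mm from it. Lies flat left or right of the station, yaw within 0.4 rad.
- front_left (a point): Left corner of the strip's front edge, at its underside: 70 mm ahead (x) and 70 mm left (y) of the rib's middle.
- front_right (a point): Right corner of the strip's front edge, at its underside: 70 mm ahead (x) and 70 mm right (-y) of the rib's middle.
- sample_tray_mid (a point): Middle of the open plastic sample tray, 150 x 110 x 28 mm, 14 mm up; on the other side of the station from the strip. Leave alone.
- bowl_mid (a point): Middle of the white cupping bowl, rim diameter 92 mm, 60 mm high, 30 mm up. Leave alone.
- tumbler_mid (a point): Middle of the glass tumbler, diameter 72 mm, 100 mm high, 50 mm up. Leave alone.
There are look-alikes about, which are no part of the job. Several things look just like the part that bears strip_grip: the one meant starts farthest to the robot's right.

How it is judged:
On the way:
1. the strip's whole front edge is under the lapped plate, which lies down (x of front_left in the frame of mouth between 0.01 and 0.045 m and z of front_left in the frame of mouth between -0.004 and 0.012 m and y of front_left in the frame of mouth between -0.085 and 0.085 m and x of front_right in the frame of mouth between 0.01 and 0.045 m and z of front_right in the frame of mouth between -0.004 and 0.012 m and y of front_right in the frame of mouth between -0.085 and 0.085 m and value of joint lap below 0.03 rad), for 0.2 s.
At the end, for the whole second after the job is handed in: Both front corners at least 10 mm in under the lip; lapped plate down (under 0.03 rad); strip flat (within 0.06 rad, rib within 2.5 mm of its lowest height), lift bar pressed at least 3.5 mm; the fingers still press on the strip (over 1.5 N) (all of step 1 and value of joint lift_bar above 0.0035 m and angle between the z axis of strip_grip and the z axis of mouth, either way round below 0.06 rad and z of strip_grip in the frame of mouth below 0.0235 m and contact force between the fingers and strip above 1.5 N); the arm keeps its last pose, push and grip.
It fails at once if the lapped plate is lifted (more than 0.05 rad) (value of joint lap above 0.05 rad).
It fails at once if sample tray pushed aside or tipped (distance of sample_tray_mid from where it was at the start of the episode above 0.03 m or angle between sample_tray_mid's own z axis and vertical above 0.4 rad).
It fails at once if bowl pushed aside or tipped (distance of bowl_mid from where it was at the start of the episode above 0.03 m or angle between bowl_mid's own z axis and vertical above 0.4 rad).
It fails at once if tumbler pushed aside or tipped (distance of tumbler_mid from where it was at the start of the episode above 0.03 m or angle between tumbler_mid's own z axis and vertical above 0.4 rad).
It also fails if it takes over 40 s, if anything falls off the work surface, if the arm or the gripper's body presses on something with over 40 N, if the wrist force passes 120 N, or if a joint passes its speed limit or range.

ROBOT

A 6-joint arm with a two-finger parallel gripper is mounted at the origin on the work surface. World frame = base frame: x ahead of the robot, y to its left, z up, the work surface at z = 0. Lengths are in m, angles in rad, forces in N, time in s.
With the tool pointing down it reaches from about 0.275 to 0.85 m from the base axis. Payload 5.2 kg.
Tool frame: the origin (TCP) lies midway between the tips of the shut fingers; the grasp point (between the pads) lies 19 mm behind it; z points along the fingers, y is the line along which they close (so a half turn about z gives the same grasp; the last joint's range is limited). The gripper opens to 85 mm and grips with 20 to 120 N. Pads are 22 mm wide; open, the fingers measure 114 mm over their backs; the gripper's body (76 mm by 85 mm) begins 54 mm behind the grasp point. The pads swing forward as they close: fully open they stand 13 mm farther back than shut.
Start: joints at [-1.479, 0.259, 1.535, -0, 1.348, -0.203], TCP at [0.16, -0.526, 0.231] pointing down, gripper open.
Joint ranges: [-3.14, 3.14], [-0.91, 2.08], [0.19, 2.58], [-1.22, 4.36], [0.22, 2.71], [-3.12, 3.12]. Speed limits (rad/s): [2.57, 2.57, 3.14, 3.14, 3.14, 3.14].

INTERFACE

Orientations are given as a rotation vector (axis times angle).
In Python, from rig import arm, vision gives the robot as it stands.
- The arm moves only by the tool arm_command, never from a script. Its argument "rows" is a list of rows, each a list of 3 entries, a list of its own where there are three numbers: the shift along the tool's x, y, z in cm, then the turn, a rotation vector about the tool's x, y, z in rad, then the opening, from 0 (shut) to 1 (fully open). In form: [[[x, y, z], [rx, ry, rz], gripper], ...]. A call has 1 to 20 rows; each row shifts and turns the commanded pose from where the row before left it, along the tool's axes as they then stand; what a row does not reach is not made up. A row lasts 1/8 s, in which the tool goes at most 62.5 mm and 10.7 degrees, less where a joint would pass 70% of its speed; a pose out of reach is approached as far as the arm can. A call is refused whole if a number of a shift passes 6.25 or a number of a turn 0.188, either way. A call with a gripper value outside its range is refused whole. The fingers move at their own pace and stop on an object; "grip_force" is the grip in N (left out, the last holds). Time passes only in rows, so rows that do not move let the fingers close. It gives the time, the measured TCP pose, the force, the opening and the grip force at its end, in the units of the state.
- arm.observe(): the state, without advancing time (a new reading comes with each control period).
- vision.get_image(name): name is "scene" or "top"; returns the picture (480x640x3 uint8, red, green, blue); there is no depth.
- vision.camera_info(name): a dict with "fx", "fy", "cx", "cy" (pixels), "R" (3x3) and "t" (3): a world point X has camera coordinates R X + t. Camera axes: x right, y down, z forward; pixel columns grow to the right and rows downward; lengths in m; the calibration is good to about 2 mm. A picture is of the moment at which its call begins. camera_info takes no time and is no camera call.
- arm.sign_off(): hands the job in; it is judged then, once.
Trained networks look in the newest picture that a camera, given by its name, has taken for a name from the list of things; names that differ only in an ending like _2 or _b are one class to them, and where a whole thing is asked for, a point or a joint stands for the part that bears it (a point fixed in the world has none). Each returns a list of dicts, best first, with "p" (0 to 1); they miss things now and then, are a little off and sometimes report something else, mostly with a low value. They report only what shows in the picture. A call takes as long as a camera call. They do not tell look-alikes from the thing itself.
- vision.cut_out(camera, query): "region" (480x640 bool, what is visible of it) and "bbox" ([left, top, right, bottom] in pixels, round what is visible of it).
- vision.tip_of(camera, query): "position" ([row, column] in pixels: a listed point, or the origin of a listed thing).
The state is a dict: "clock": time; "joint_positions": joint angles; "qd": joint speeds; "joint_efforts": joint torques, N m; "tcp_pos": TCP position; "eef_rot": TCP orientation; "ft_force": force on the tool from outside, world axes, zero at the start; "ft_torque": the same for the moment, N m; "opening": finger opening in m; "grip_force": force on a finger pad.
Only numpy, scipy, OpenCV 4.12 (cv2) and the standard library are available. Lean on these libraries where they do the work, as an engineer would, in place of code of your own. Each camera call takes 0.05 s, during which the arm holds its last target. There are 200 camera calls.

## Working session

There is one attempt and no reset: what is moved stays moved. The work goes in short steps, Python scripts to look and compute and a tool call to move; the robot and the scene stay as the last step left them, time stands still between calls to the robot, and variables do not carry over. Pictures are saved under pics/ and viewed, at most 10 in all, crops included, and the job is handed in when it is done.

Besides the shell and the picture viewer there is one more tool, called after "Call:" by a JSON object that holds its "method" and its "body", one argument or row to a line. arm_command: Moves the arm, as the interface text tells. Its arguments: {"type":"object","properties":{"rows":{"type":"array","items":{"type":"array"}},"grip_force":{"type":"number"}},"required":["rows"]}

```bash
mkdir -p pics; cat > h.py <<'E'
import numpy as np, cv2
from rig import arm, vision
def ray(cam,rc,z):
    i=vision.camera_info(cam);R=np.array(i["R"]);t=np.array(i["t"])
    d=R.T@np.array([(rc[1]-i["cx"])/i["fx"],(rc[0]-i["cy"])/i["fy"],1]);c=-R.T@t
    return c+d*(z-c[2])/d[2]
def proj(cam,X):
    i=vision.camera_info(cam);p=np.array(i["R"])@np.array(X)+np.array(i["t"])
    return np.array([i["cy"]+i["fy"]*p[1]/p[2],i["cx"]+i["fx"]*p[0]/p[2]])
def snap(cam,name):
    im=vision.get_image(cam);cv2.imwrite("pics/"+name,im[:,:,::-1]);return im
E
python3 - <<'E'
from h import *
Z=dict(mouth=.012,strip_grip=.021,front_left=0,front_right=0,sample_tray_mid=.014,bowl_mid=.03,tumbler_mid=.05,lift_bar=.011,lap=.03)
for c in ("top","scene"):
    snap(c,c+"0.png")
    for q,z in Z.items():
        for d in vision.tip_of(c,q):
            if d["p"]>.2: print(c,q,round(d["p"],2),np.round(d["position"],1),np.round(ray(c,d["position"],z),4))
s=arm.observe();print(s["clock"],s["tcp_pos"],s["eef_rot"],s["ft_force"])
E
```

```text
top mouth 0.91 [204.3 320.8] [0.592  0.0369 0.012 ]
top strip_grip 0.84 [258.4 479.1] [ 0.4719 -0.3268  0.021 ]
top strip_grip 0.74 [315.7 408.4] [ 0.3396 -0.1658  0.021 ]
top strip_grip 0.55 [317.4 279.5] [0.332  0.1271 0.021 ]
top front_left 0.95 [303.9 450.8] [ 0.3661 -0.2671  0.    ]
top front_left 0.88 [230.5 445.4] [ 0.536  -0.2541  0.    ]
top front_left 0.86 [361.6 278.8] [0.2289 0.1285 0.    ]
top front_right 0.79 [226.9 503.2] [ 0.5463 -0.389   0.    ]
top front_right 0.74 [325.7 233. ] [0.3096 0.2354 0.    ]
top front_right 0.68 [354.  413.3] [ 0.2501 -0.1809  0.    ]
top sample_tray_mid 0.65 [271.2 194.7] [0.434  0.3235 0.014 ]
top bowl_mid 0.87 [151.6 472.7] [ 0.7163 -0.3097  0.03  ]
top tumbler_mid 0.59 [145.8 198.8] [0.7165 0.3132 0.05  ]Traceback (most recent call last):
  File "<stdin>", line 6, in <module>
ValueError: it knows: bowl_mid, front_left, front_right, mouth, sample_tray_mid, strip_grip, tumbler_mid
```

View pics/top0.png

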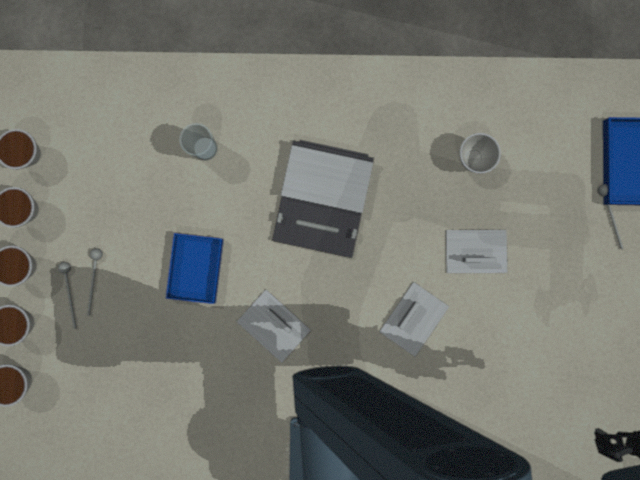

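The top view shows three strips. The rightmost has its rib at about pixel (479,258) and its front edge at row 228. The station's lip runs near row 204 and is turned slightly clockwise.

```bash
python3 - <<'E'
from h import *
im=snap("scene","scene0.png")
Z=dict(mouth=.012,strip_grip=.021,front_left=0,front_right=0)
for q,z in Z.items():
    for d in vision.tip_of("scene",q):
        if d["p"]>.2: print(q,round(d["p"],2),np.round(d["position"],1),np.round(ray("scene",d["position"],z),4))
t=vision.get_image("top")
for q,z in (("lap",.031),("lift_bar",.017),("strip_grip",.004)):
    try:
        for d in vision.cut_out("top",q):
            if d["p"]<.3: continue
            ys,xs=np.nonzero(d["region"])
            w=np.array([ray("top",(r,c),z)[:2] for r,c in zip(ys,xs)],np.float32)
            r=cv2.minAreaRect(w);print(q,round(d["p"],2),d["bbox"],np.round(r[0],4),np.round(r[1],4),round(r[2],2),np.round(cv2.boxPoints(r),4).tolist())
    except ValueError as e: print(e)
cv2.imwrite("pics/crop.png",cv2.resize(t[120:300,250:530],None,fx=2.8,fy=2.8,interpolation=cv2.INTER_CUBIC)[:,:,::-1])
s=arm.observe();print(s["clock"],s["tcp_pos"],s["eef_rot"],s["ft_force"])
E
```

```text
mouth 0.57 [262.8 335.7] [0.5873 0.0401 0.012 ]
mouth 0.44 [177.8 378.2] [0.4393 0.3145 0.012 ]
strip_grip 0.95 [237.7 189.4] [ 0.3434 -0.1614  0.021 ]
strip_grip 0.94 [182.6 292.6] [0.3293 0.1259 0.021 ]
front_left 0.81 [324.6 198.9] [ 0.5354 -0.2481 -0.    ]
front_left 0.7 [270.7 155.1] [ 0.3641 -0.254   0.    ]
front_left 0.62 [169.5 269.5] [0.2258 0.1282 0.    ]
front_right 0.94 [226.  162.4] [ 0.2507 -0.1839  0.    ]
front_right 0.66 [172.1 324.4] [0.324  0.2338 0.    ]
front_right 0.56 [372.9 125.3] [ 0.5428 -0.3897  0.    ]
front_right 0.45 [260.2 335.2] [0.5735 0.0516 0.    ]
time passes only in moves, steps and waits
lift_bar 0.48 [294.9, 219.3, 338.4, 235.4] [0.5414 0.0449] [0.0991 0.0122] 79.13 [[0.5260000228881836, -0.0026000000070780516], [0.5379999876022339, -0.004900000058114529], [0.5566999912261963, 0.09239999949932098], [0.544700026512146, 0.09470000118017197]]
strip_grip 0.82 [447.1, 227.1, 508.4, 272.8] [ 0.4881 -0.3255] [0.0997 0.1407] 0.78 [[0.4372999966144562, -0.25589999556541443], [0.4392000138759613, -0.39649999141693115], [0.5389000177383423, -0.3952000141143799], [0.5370000004768372, -0.25450000166893005]]
time passes only in moves, steps and waits
0.85 [ 0.15979887 -0.52628732  0.23133782] [ 3.10748358e+00  4.61367739e-01 -8.25399734e-05] [ 0.093394    0.40822448 -0.96178234]
```

View pics/scene0.png

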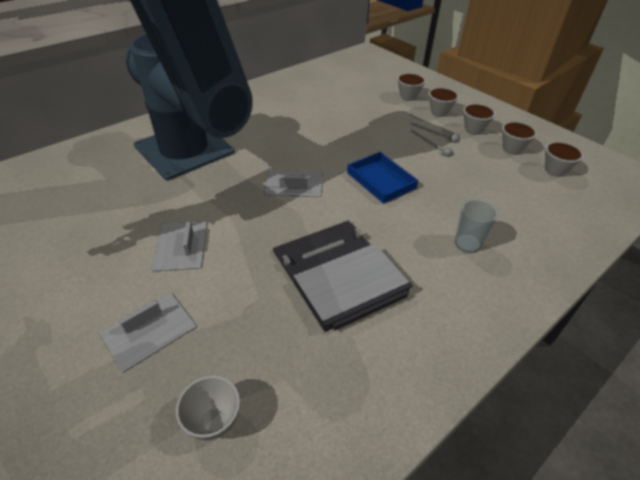

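View pics/crop.png

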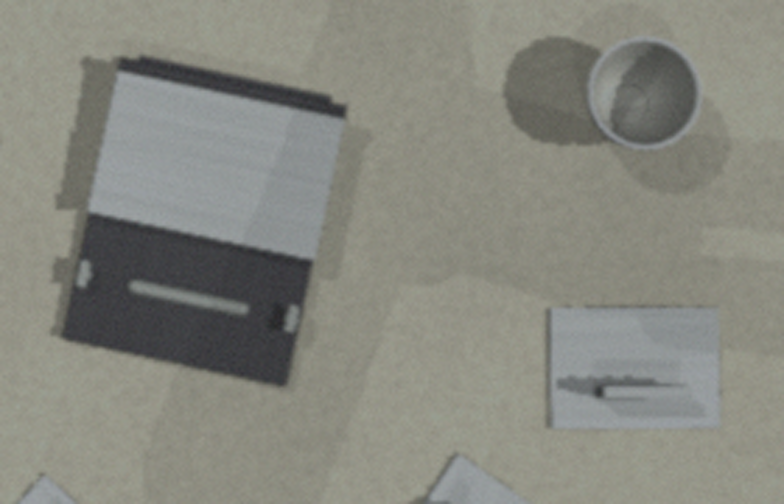

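The crop shows the lip running from about (281,196) to (361,213) and the bar at about (317,227). The rightmost strip lies almost square to the world axes. From these I get:

| Item | x (m) | y (m) | Yaw (rad) |
|---|---|---|---|
| Mouth | 0.591 | 0.036 | -0.19 |
| Strip rib | 0.469 | -0.326 | about 0.015 |

Next I move above the rib.

Call:
{"method": "arm_command", "body": {
  "rows": [
    [[3.53,-1.02,1.1],[0,0,0],0.8],
    [[3.53,-1.02,1.1],[0,0,0],0.8],
    [[3.53,-1.02,1.1],[0,0,0],0.8],
    [[3.53,-1.02,1.1],[0,0,0],0.8],
    [[3.53,-1.02,1.1],[0,0,0],0.8],
    [[3.53,-1.02,1.1],[0,0,0],0.8],
    [[3.53,-1.02,1.1],[0,0,0],0.8],
    [[3.53,-1.02,1.1],[0,0,0],0.8],
    [[3.53,-1.02,1.1],[0,0,0],0.8],
    [[3.53,-1.02,1.1],[0,0,0],0.8],
    [[0,0,0],[0,0,-0.184],0.8],
    [[0,0,0],[0,0,-0.184],0.8],
    [[0,0,0],[0,0,-0.184],0.8],
    [[0,0,0],[0,0,-0.184],0.8],
    [[0,0,0],[0,0,-0.184],0.8],
    [[0,0,0],[0,0,-0.184],0.8],
    [[0,0,0],[0,0,-0.184],0.8],
    [[0,0,0],[0,0,0],0.8]
  ],
  "grip_force": 50
}}

```text
clock: 3.1
tcp_pos: [0.468, -0.3262, 0.1213]
eef_rot: [2.21, 2.233, 0.0]
ft_force: [0.4, -0.4, 0.3]
opening: 0.0685
grip_force: 0.0
```

Call:
{"method": "arm_command", "body": {
  "rows": [
    [[0,0,2.5],[0,0,0],0.8],
    [[0,0,2.5],[0,0,0],0.8],
    [[0,0,2.5],[0,0,0],0.8],
    [[0,0,2],[0,0,0],0.8],
    [[0,0,1.6],[0,0,0],0.8],
    [[0,0,0],[0,0,0],0.8],
    [[0,0,0],[0,0,0],0.4],
    [[0,0,0],[0,0,0],0.2],
    [[0,0,0],[0,0,0],0],
    [[0,0,0],[0,0,0],0],
    [[0,0,0],[0,0,0],0],
    [[0,0,0],[0,0,0],0]
  ]
}}

```text
clock: 4.6
tcp_pos: [0.4684, -0.3265, 0.0111]
eef_rot: [2.207, 2.234, 0.0]
ft_force: [-0.7, -0.6, 6.3]
opening: 0.0092
grip_force: 50.0
```

Call:
{"method": "arm_command", "body": {
  "rows": [
    [[0,0,-1],[0,0,0],0],
    [[0,0,-2],[0,0,0],0],
    [[0,0,-3],[0,0,0],0],
    [[0,0,-3],[0,0,0],0],
    [[0,0,-1],[0,0,0],0],
    [[2.0,0.17,0],[0,0,0],0],
    [[3.4,0.31,0],[0,0,0],0],
    [[3.9,0.34,0],[0,0,0],0],
    [[3.9,0.34,0],[0,0,0],0],
    [[3.9,0.34,0],[0,0,0],0],
    [[3.9,0.34,0],[0,0,0],0],
    [[3.9,0.34,0],[0,0,0],0],
    [[3.9,0.34,0],[0,0,0],0],
    [[3.9,0.34,0],[0,0,0],0],
    [[3.4,0.31,0],[0,0,0],0],
    [[2.0,0.17,0],[0,0,0],0],
    [[0,0,0],[0,0,0.1],0],
    [[0,0,0],[0,0,0.1],0],
    [[0,0,0],[0,0,0],0]
  ]
}}

```text
clock: 6.98
tcp_pos: [0.4949, 0.0563, 0.1089]
eef_rot: [-2.416, -2.003, 0.003]
ft_force: [-0.0, 0.0, -1.8]
opening: 0.0092
grip_force: 49.0
```

```bash
python3 - <<'E'
from h import *
s=arm.observe();p=np.array(s["tcp_pos"]);print(s["clock"],p,s["eef_rot"],s["ft_force"],s["opening"])
a=snap("top","t1.png");b=snap("scene","s1.png")
uz=p[2]-.0111
for c in ("top","scene"):
    for q,z in (("strip_grip",.021),("front_left",0),("front_right",0)):
        for d in vision.tip_of(c,q):
            if d["p"]>.2: print(c,q,round(d["p"],2),np.round(d["position"],1),np.round(ray(c,d["position"],z+uz),4))
f=lambda i,r,k:cv2.resize(i[r[0]:r[1],r[2]:r[3]],(400,400))
cv2.imwrite("pics/c1.png",np.hstack([f(a,(120,320,220,420),0),f(b,(130,350,220,440),0)])[:,:,::-1])
E
```

```text
6.975 [0.49491886 0.05634567 0.10887498] [-2.41648868 -2.00339285  0.00343545] [-0.01958807  0.04958738 -1.77029198] 0.009186274569059256
top strip_grip 0.69 [314.6 410.4] [ 0.351  -0.1547  0.1188]
top strip_grip 0.62 [319.4 280.2] [0.3375 0.1185 0.1188]
top front_left 0.84 [306.  449.4] [ 0.3685 -0.2415  0.0978]
top front_right 0.63 [322.9 236.2] [0.3267 0.2136 0.0978]
top front_right 0.61 [356.1 414.1] [ 0.2613 -0.1664  0.0978]
scene strip_grip 0.84 [181.1 295.5] [0.43   0.0595 0.1188]
scene strip_grip 0.83 [239.  189.1] [ 0.445  -0.1955  0.1188]
scene strip_grip 0.62 [195.3 312. ] [0.4879 0.0571 0.1188]
scene front_left 0.83 [215.  360.9] [0.5777 0.1111 0.0978]
scene front_left 0.73 [271.  152.7] [ 0.4552 -0.2755  0.0978]
scene front_left 0.61 [226.9 473.7] [0.742  0.2606 0.0978]
scene front_left 0.57 [169.4 267.9] [0.3359 0.0533 0.0978]
scene front_right 0.91 [238.9 301.8] [ 0.5564 -0.0234  0.0978]
scene front_right 0.59 [224.2 163.6] [ 0.3566 -0.2078  0.0978]
```

View pics/c1.png

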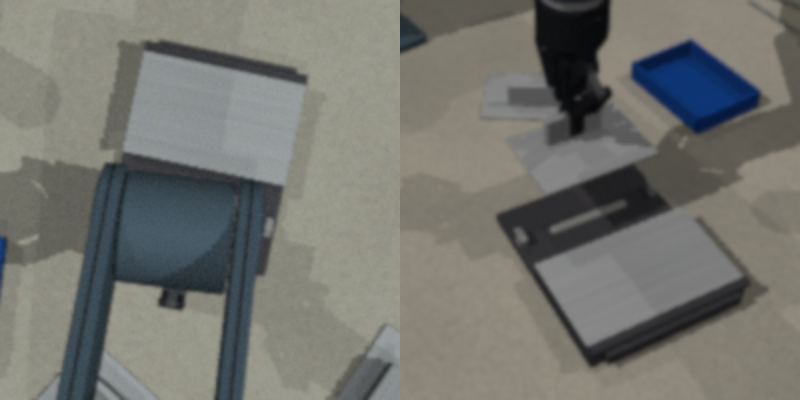

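The strip is held level and square. Its front-corner pixels in the scene view, (361,215) and (302,239), match the expected pose. I lower it to 3 mm above the bar, about 28 mm short of the lip.

Call:
{"method": "arm_command", "body": {
  "rows": [
    [[0,0,1.5],[0,0,0],0],
    [[0,0,2.5],[0,0,0],0],
    [[0,0,2],[0,0,0],0],
    [[0,0,1.2],[0,0,0],0],
    [[0,0,0.6],[0,0,0],0],
    [[0,0,0],[0,0,0],0],
    [[0,0,0],[0,0,0],0]
  ]
}}

```text
clock: 8.25
tcp_pos: [0.4973, 0.0552, 0.0329]
eef_rot: [2.419, 2.003, 0.001]
ft_force: [-0.3, -0.4, -1.5]
opening: 0.009
grip_force: 48.9
```

```bash
python3 - <<'E'
from h import *
s=arm.observe();p=np.array(s["tcp_pos"]);print(s["clock"],p,s["eef_rot"],s["ft_force"],s["opening"])
b=snap("scene","s2.png")
for q,z in (("front_left",.02),("front_right",.02),("mouth",.012)):
        for d in vision.tip_of("scene",q):
            if d["p"]>.2: print(q,round(d["p"],2),np.round(d["position"],1),np.round(ray("scene",d["position"],z),4))
cv2.imwrite("pics/c2.png",cv2.resize(b[170:340,250:430],None,fx=3.5,fy=3.5,interpolation=cv2.INTER_CUBIC)[:,:,::-1])
E
```

```text
8.25 [0.49733534 0.05521171 0.03285852] [2.41938757e+00 2.00263758e+00 1.32387628e-03] [-0.31508805 -0.35040953 -1.51481399] 0.008968583093893477
front_left 0.89 [268.3 153. ] [ 0.3747 -0.2582  0.02  ]
front_left 0.8 [168.3 270.8] [0.2467 0.119  0.02  ]
front_left 0.67 [244.7 359.7] [0.586  0.1087 0.02  ]
front_right 0.85 [224.4 161.2] [ 0.2667 -0.1894  0.02  ]
front_right 0.6 [267.3 301.8] [ 0.5586 -0.026   0.02  ]
mouth 0.92 [260.8 335.7] [0.5832 0.0438 0.012 ]
```

View pics/c2.png

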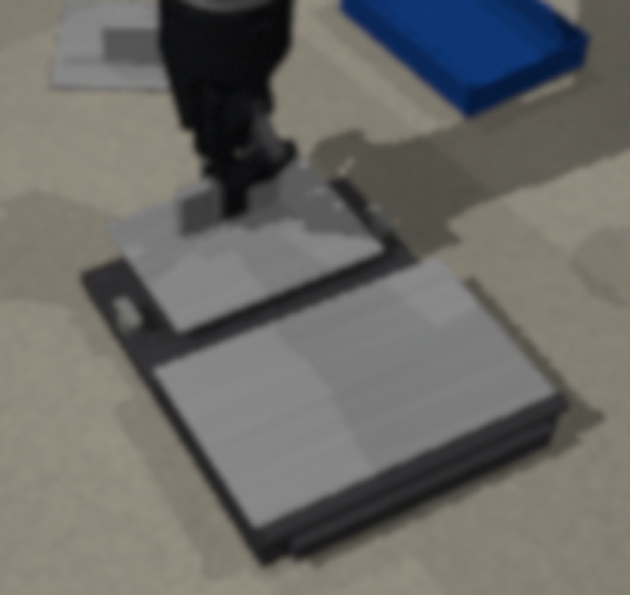

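The strip sits parallel to the lip and short of it, with front corners at crop (178,332) and (385,245) and lip corners at (155,370) and (420,262). I'll check lateral centring by projecting the model into both cameras.

```bash
python3 - <<'E'
from h import *
for n,uv,z in (("fr",(178,332),.0248),("fl",(385,245),.0248),("lipR",(155,370),.031),("lipL",(420,262),.031),("backR",(255,525),.031),("backL",(558,395),.031)):
    print(n,np.round(ray("scene",(170+uv[1]/3.5,250+uv[0]/3.5),z),4))
for n,uv in (("lipL",(88,213)),("lipR",(312,260)),("backL",(118,70)),("backR",(344,118))):
    print("top",n,np.round(ray("top",(120+uv[1]/2.8,250+uv[0]/2.8),.031),4))
E
```

```text
fr [ 0.5557 -0.026   0.0248]
fl [0.5794 0.1153 0.0248]
lipR [ 0.574  -0.0566  0.031 ]
lipL [0.607  0.1172 0.031 ]
backR [ 0.6869 -0.0793  0.031 ]
backL [0.7273 0.1048 0.031 ]
top lipL [0.6076 0.1267 0.031 ]
top lipR [ 0.5718 -0.0559  0.031 ]
top backL [0.7253 0.1042 0.031 ]
top backR [ 0.6884 -0.0808  0.031 ]
```

Centred to within about 2–5 mm (to the left). I trim that and insert.

Call:
{"method": "arm_command", "body": {
  "rows": [
    [[-0.2,0,0.2],[0,0,0.01],0],
    [[0,0,0],[0,0,0],0],
    [[0,0.5,0],[0,0,0],0],
    [[0,0.5,0],[0,0,0],0],
    [[0,0.5,0],[0,0,0],0],
    [[0,0.5,0],[0,0,0],0],
    [[0,0.5,0],[0,0,0],0],
    [[0,0.5,0],[0,0,0],0],
    [[0,0,0],[0,0,0],0]
  ]
}}

```text
clock: 9.57
tcp_pos: [0.5263, 0.0473, 0.0303]
eef_rot: [2.43, 1.991, 0.0]
ft_force: [0.2, 0.3, -1.7]
opening: 0.0094
grip_force: 48.9
```

Call:
{"method": "arm_command", "body": {
  "rows": [
    [[0,0.5,0],[0,0,0],0],
    [[0,0.5,0],[0,0,0],0],
    [[0,0.5,0],[0,0,0],0],
    [[0,0.2,0],[0,0,0],0],
    [[0,0,0],[0,0,0],0],
    [[0,0,0],[0,0,0],0]
  ]
}}

```text
clock: 10.32
tcp_pos: [0.5423, 0.0441, 0.0302]
eef_rot: [-2.43, -1.991, 0.0]
ft_force: [-0.1, -0.4, -1.3]
opening: 0.0093
grip_force: 48.9
```

```bash
python3 - <<'E'
from h import *
s=arm.observe();p=np.array(s["tcp_pos"]);print(s["clock"],p,s["eef_rot"],s["ft_force"],s["opening"])
b=snap("scene","s3.png")
cv2.imwrite("pics/c3.png",cv2.resize(b[170:340,250:430],None,fx=3.5,fy=3.5,interpolation=cv2.INTER_CUBIC)[:,:,::-1])
E
```

```text
10.325 [0.54225377 0.0440933  0.03023839] [-2.42991039e+00 -1.99083546e+00  4.08916718e-04] [-0.12129924 -0.42748356 -1.29837521] 0.009299265595867487
```

View pics/c3.png

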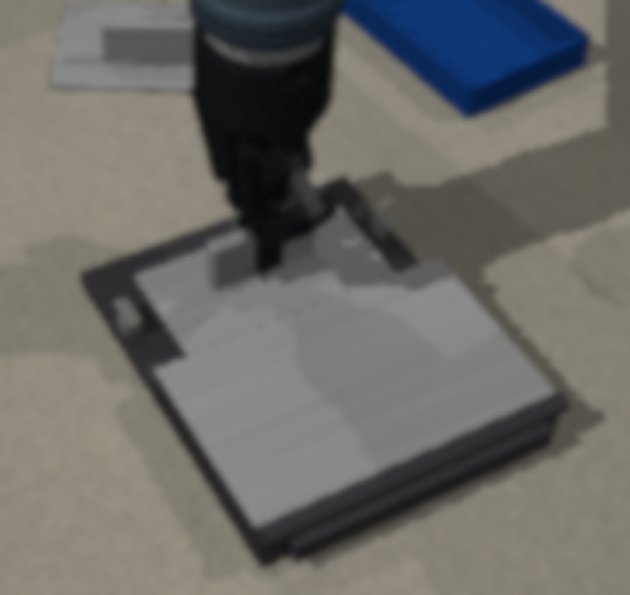

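The strip is under the lip and the plate hasn't moved. Its lip corners are still at (155,370) and about (440,262) in the crop. Now I press down.

Call:
{"method": "arm_command", "body": {
  "rows": [
    [[0,0,0.2],[0,0,0],0],
    [[0,0,0.2],[0,0,0],0],
    [[0,0,0.2],[0,0,0],0],
    [[0,0,0.1],[0,0,0],0],
    [[0,0,0],[0,0,0],0],
    [[0,0,0],[0,0,0],0]
  ]
}}

```text
clock: 11.12
tcp_pos: [0.5426, 0.0441, 0.0235]
eef_rot: [2.43, 1.991, 0.0]
ft_force: [-1.9, 0.8, 3.8]
opening: 0.0093
grip_force: 49.8
```

Call:
{"method": "arm_command", "body": {
  "rows": [
    [[0,0,0.1],[0,0,0],0],
    [[0,0,0.1],[0,0,0],0],
    [[0,0,0],[0,0,0],0],
    [[0,0,0],[0,0,0],0]
  ]
}}

```text
clock: 11.62
tcp_pos: [0.5426, 0.0441, 0.0231]
eef_rot: [2.429, 1.991, 0.001]
ft_force: [-6.4, 0.4, 19.2]
opening: 0.0088
grip_force: 52.0
```

The force jumped to about 20 N at exactly floor height (0.0231 − 0.0111 = 0.012 m), so the strip is seated. One last look before handing in.

```bash
python3 - <<'E'
from h import *
b=snap("scene","s4.png");o=cv2.imread("pics/scene0.png")[:,:,::-1]
cv2.imwrite("pics/c4.png",cv2.resize(np.hstack([o[170:340,250:430],b[170:340,250:430]]),None,fx=2.2,fy=2.2,interpolation=cv2.INTER_CUBIC)[:,:,::-1])
print(arm.observe()["ft_force"],arm.observe()["tcp_pos"])
E
```

```text
[-5.76660633  0.96680259 19.05470383] [0.54253522 0.0440895  0.0230491 ]
```

View pics/c4.png

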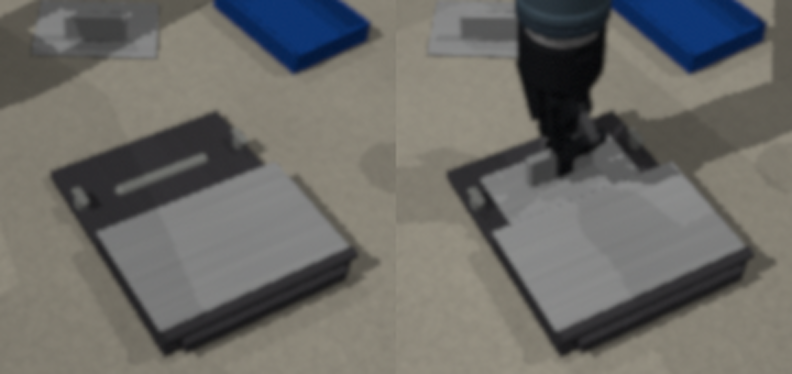

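The plate lies as it did at the start (lip corner at (97,232) before and (493,232) now, the same spot after the 396-pixel panel offset). The strip is tucked under it and held flat, so I'm handing in.

```bash
python3 -c "
from rig import arm
print(arm.sign_off())"
```

```text
the job is handed in; nothing more can be done
None
```

I handed the job in with the strip's front edge about 21 mm under the lip and the strip still gripped and pressed on the station floor with about 20 N; the plate looked undisturbed in the last picture, and the sign-off gave no pass/fail result.

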